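# Lock the last stud of the filter case on the sink ledge

## Robot

A 7-joint arm with a two-finger parallel gripper is mounted at the origin on the work surface. World frame = base frame: x ahead of the robot, y to its left, z up, the work surface at z = 0. Lengths are in mm, angles in rad, forces in N, time in s.
With the tool pointing down it reaches from about 425 to 875 mm from the base axis. Payload 4.7 kg.
Tool frame: the origin (TCP) lies at the very end of the fingers, on their centre line; the grasp point (between the pads) lies 19 mm behind it; x points along the fingers, y is the direction in which the jaws open and shut, and the axes are right-handed (so a half turn about x gives the same grasp; the last joint's range is limited). The gripper opens to 85 mm and grips with 20 to 120 N. Pads are 22 mm wide; open, the fingers measure 114 mm over their backs; the gripper's body (76 mm by 85 mm) begins 54 mm behind the grasp point. The pads swing forward as they close: fully open they stand 13 mm farther back than shut.
Start: joints at [-1.145, 0.321, -0.07, 1.45, 0.023, 1.371, -0.057], TCP at [260.197, 595.67, 231.349] pointing down, gripper open.
Joint ranges: [-2.86, 2.86], [-0.3, 2.09], [-1.38, 1.24], [0.06, 2.45], [-1.56, 4.7], [0.09, 2.05], [-2.69, 2.69]. Speed limits (rad/s): [2.57, 2.57, 3.14, 3.14, 3.14, 3.14, 3.14].

## Interface

Orientations are given as a rotation vector (axis times angle).
In Python, from cell import * gives the robot as it stands. The module is installed in compiled form; this text tells all that it offers.
- The arm moves only by the tool servo_tool, never from a script. Its argument "increments" is a list of rows, each a list of 7 numbers: the shift along the tool's x, y, z in cm, then the turn, a rotation vector about the tool's x, y, z in degrees, then the finger opening in cm, from 0 to 8.54. In form: [[dx, dy, dz, rx, ry, rz, grip], ...]. A call has 1 to 20 rows; each row shifts and turns the commanded pose from where the row before left it, along the tool's axes as they then stand; what a row does not reach is not made up. A row lasts 1/10 s, in which the tool goes at most 50 mm and 8.59 degrees, less where a joint would pass 70% of its speed; a pose out of reach is approached as far as the arm can. A call with a gripper value outside its range is refused whole. The fingers move at their own pace and stop on an object; the grip force is fixed at half the most. Time passes only in rows, so rows that do not move let the fingers close. It gives the time, the measured TCP pose, the force and the opening at its end, in the units of the state.
- read_state(): the state, without advancing time (a new reading comes with each control period).
- camera(name): name is "scene" or "top"; returns the picture (400x640x3 uint8, red, green, blue); there is no depth.
- camera_model(name): a dict with "camera_matrix" (3x3 intrinsics, pixels), "position" and "attitude" of the camera in the world. Camera axes: x right, y down, z forward; pixel columns grow to the right and rows downward; lengths in mm; the calibration is good to about 2 mm. A picture is of the moment at which its call begins. camera_model takes no time and is no camera call.
- finish_job(): hands the job in, once; it reports no verdict.
The state is a dict: "clock": time; "joints": joint angles; "joint_velocities": joint speeds; "effort": joint torques, N m; "tool_pos": TCP position; "orientation": TCP orientation; "force": force on the tool from outside, world axes, zero at the start; "wrist_torque": the same for the moment, N m; "grip_width": finger opening in mm.
Only numpy, scipy, OpenCV 4.12 (cv2) and the standard library are available. Lean on these libraries where they do the work, as an engineer would, in place of code of your own. Each camera call takes 0.05 s, during which the arm holds its last target.

## Task

The steel cover of the water-filter case by the sink is held by two winged quarter-turn studs, and one of them still stands up out of its socket. Grip that stud by its wing, turn it clockwise (seen from above) until the wing is in line with the black marks on the cover, press it so that it drops fully home into its catch, and let go. Leave the other stud, which is already home, alone.

Things in the scene. Friction and masses are not known exactly. Their poses are not given: they have to be found in the camera images.
- stud_grip (a point): Middle of the open stud's wing, about 80 mm above the ledge. Black stud: disc 48 mm across, on it an upright wing 12 mm thick, 44 long, 28 tall with a light slot line on top. Point 14 mm below the wing's top and 14 above the disc. y runs along the wing, x across it, z up (turning axis). Turns and sinks with the stud. At one end (varies) of a low grey case 130 x 280 x 45 mm with steel cover.
- stud_turn (a joint): Turn of the open stud, rad, growing clockwise seen from above. Starts at 0.15 to 0.5; the catch is at 1.571 (wing across the case, in line with the black marks on the cover); stop at 1.82. It can drop only within about 0.23 rad of 1.571, elsewhere its lugs ride on a hard ledge. Turning friction 0.03 N m, no spring.
- stud_drop (a joint): How far the open stud has sunk, m: 0 standing up (disc 10 mm above its aluminium collar), 0.009 fully home (1 mm above it); hard stops at both ends, it cannot be pulled out. A rubber seal holds it with 4 N, so it needs a push of about 5 N and stays where it is left; no spring.
- home_stud: The other stud, same shape, already locked, to be left alone; 156 mm from the open one, at the other end of the case. Origin on its axis at the cover's surface, 45 mm above the ledge; z up; its wing lies along its x axis, across the case (the open stud's wing must finish parallel to it). Wing top 40 mm above the cover (open stud: 49 mm).

How it is judged:
By the outcome, as a careful person would: the job done as asked, in the order asked, and still so for the second after the job is handed in, with the robot touching nothing.
It also fails if it takes over 29 s, if anything falls off the work surface, if the arm or the gripper's body presses on something with over 40 N, if the wrist force passes 120 N, or if a joint passes its speed limit or range.

## Working session

There is one attempt and no reset: what is moved stays moved. The work goes in short steps, Python scripts to look and compute and a tool call to move; the robot and the scene stay as the last step left them, time stands still between calls to the robot, and variables do not carry over. Pictures are saved under pics/ and viewed, and the job is handed in when it is done.

Besides the shell and the picture viewer there is one more tool, called after "Emit:" as a command line: name --pt "numbers of a row" for each row, then --argument value for the rest. servo_tool: Moves the arm, as the interface text tells. Its arguments: {"type":"object","properties":{"increments":{"type":"array","items":{"type":"array","items":{"type":"number"}}}},"required":["increments"]}

```bash
mkdir -p pics; python3 - <<'E'
from cell import *
import cv2
for n in ("scene","top"):
    im=camera(n); cv2.imwrite(f"pics/{n}0.png",im[:,:,::-1]); print(n,camera_model(n))
s=read_state(); print({k:s[k] for k in("clock","tool_pos","orientation","force","grip_width")})
E
```

```text
scene {'camera_matrix': array([[517.55019448,   0.        , 312.01624055],
       [  0.        , 517.55019448, 203.80745134],
       [  0.        ,   0.        ,   1.        ]]), 'position': array([1002.02849697, -179.40615992,  652.13653737]), 'attitude': array([-2.10214165, -1.33130827,  0.47325855])}
top {'camera_matrix': array([[450.12734951,   0.        , 319.61088005],
       [  0.        , 450.12734951, 203.90307604],
       [  0.        ,   0.        ,   1.        ]]), 'position': array([453.04200006,  26.32118332, 773.07239295]), 'attitude': array([-2.07822995,  2.13406742, -0.17477521])}
{'clock': 0.1, 'tool_pos': array([260.02297076, 595.19362405, 230.33652275]), 'orientation': array([ 0.32163835,  1.54680849, -0.32435914]), 'force': array([-0.27774178,  0.27568964, -0.85116632]), 'grip_width': 85.52436781201422}
```

View pics/scene0.png

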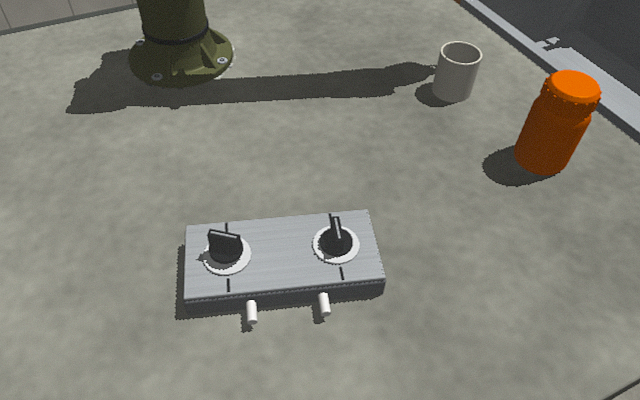

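View pics/top0.png

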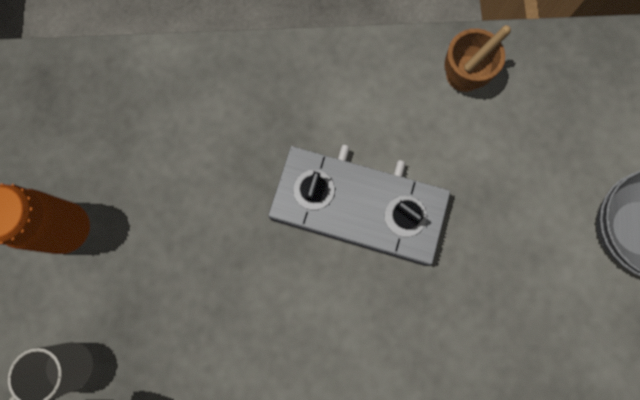

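The open stud is the one at top-view (408,213), which is scene (225,245). The home stud is at top (315,188), scene (335,240), with its wing in line with the marks. Next I'll measure.

```bash
cat > h.py <<'E'
import numpy as np, cv2
from scipy.spatial.transform import Rotation as R
from cell import *
def ray(n,px):
    m=camera_model(n); K=m["camera_matrix"]
    d=R.from_rotvec(m["attitude"]).apply(np.linalg.inv(K)@np.array([px[0],px[1],1.])); return m["position"],d/np.linalg.norm(d)
def plane(n,px,z):
    o,d=ray(n,px); return o+d*(z-o[2])/d[2]
def tri(a,b):
    o1,d1=ray("top",a);o2,d2=ray("scene",b)
    A=np.c_[d1,-d2];t=np.linalg.lstsq(A,o2-o1,rcond=None)[0]
    p,q=o1+t[0]*d1,o2+t[1]*d2; return (p+q)/2,np.linalg.norm(p-q)
def proj(n,P):
    m=camera_model(n);c=R.from_rotvec(m["attitude"]).inv().apply(np.array(P)-m["position"]);u=m["camera_matrix"]@c;return u[:2]/u[2]
E
python3 - <<'E'
from h import *
t=cv2.imread("pics/top0.png");s=cv2.imread("pics/scene0.png")
a=cv2.resize(t[165:250,280:450],None,fx=4.6,fy=4.6,interpolation=cv2.INTER_CUBIC)
cv2.imwrite("pics/topz.png",a)
cv2.imwrite("pics/scenez.png",cv2.resize(s[205:305,180:390],None,fx=3.8,fy=3.8,interpolation=cv2.INTER_CUBIC))
for nm,im,rois in(("top",t,[(375,190,435,240),(285,165,345,215)]),("scene",s,[(190,225,260,280),(300,215,365,270)])):
    for x0,y0,x1,y1 in rois:
        g=cv2.cvtColor(im[y0:y1,x0:x1],cv2.COLOR_BGR2GRAY)
        m=(g>190).astype(np.uint8)
        c=max(cv2.findContours(m,cv2.RETR_EXTERNAL,cv2.CHAIN_APPROX_NONE)[0],key=lambda c:len(c))
        e=cv2.fitEllipse(cv2.convexHull(c)); ctr=np.array(e[0])+[x0,y0]
        print(nm,ctr,e[1],plane(nm,ctr,46).round(1))
E
```

```text
Traceback (most recent call last):
ValueError: max() iterable argument is empty
```

View pics/topz.png

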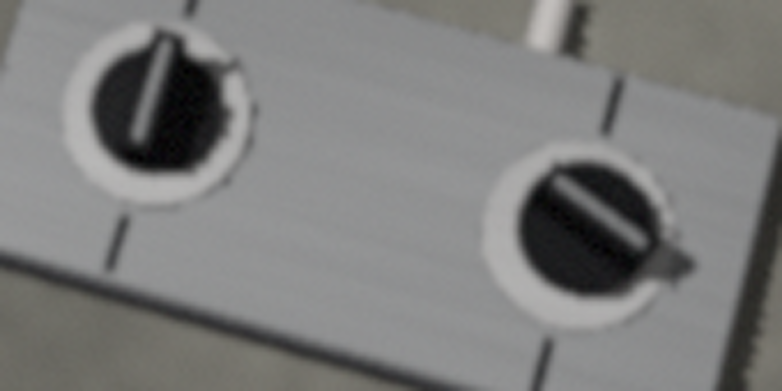

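View pics/scenez.png

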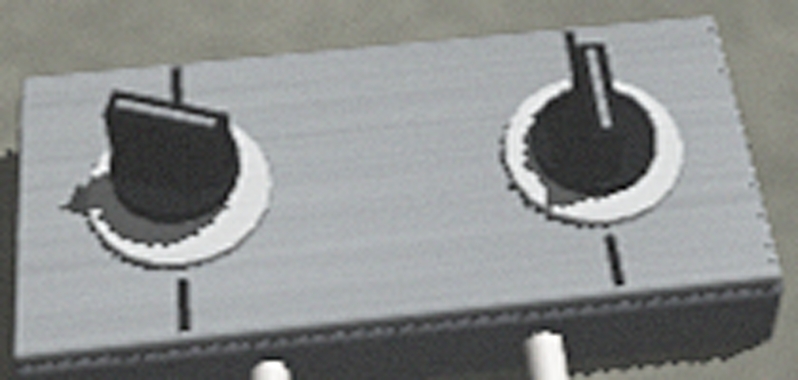

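```bash
python3 - <<'E'
from h import *
T=lambda x,y:((x+.5)/4.6-.5+280,(y+.5)/4.6-.5+165)
S=lambda x,y:((x+.5)/3.8-.5+180,(y+.5)/3.8-.5+205)
for nm,tt,ss,z in(("openA",(556,177),(213,122),94),("openB",(645,246),(116,99),94),("homeA",(165,42),(606,126),85),("homeB",(138,142),(590,50),85)):
    p,e=tri(T(*tt),S(*ss)); print(nm,"tri",p.round(1),e.round(1),"top",plane("top",T(*tt),z).round(1),"scene",plane("scene",S(*ss),z).round(1))
for nm,c in(("collar open",(577,234)),("collar home",(157,115)),("mk1",(620,82)),("mk2",(533,390)),("hm1",(193,3)),("hm2",(110,268))):
    print(nm,plane("top",T(*c),46).round(1))
for nm,c in(("mk2",(175,70)),("mk1",(185,330)),("hm",(570,33)),("hm",(619,284))): print("scene",nm,plane("scene",S(*c),45).round(1))
E
```

```text
openA tri [583.9 -79.7  96.3] 1.4 top [584.5 -79.4  94. ] scene [581.9 -80.   94. ]
openB tri [ 559.9 -107.4   96.5] 1.4 top [ 560.5 -107.2   94. ] scene [ 557.6 -107.7   94. ]
homeA tri [637.   49.5  85.8] 1.1 top [637.4  50.   85. ] scene [636.3  49.3  85. ]
homeB tri [602.6  60.1  85.3] 0.3 top [602.6  60.   85. ] scene [602.4  60.3  85. ]
collar open [573.1 -93.1  46. ]
collar home [620.8  54.8  46. ]
mk1 [ 627.9 -111.7   46. ]
mk2 [518.3 -74.5  46. ]
hm1 [662.2  40.8  46. ]
hm2 [565.6  72.7  46. ]
scene mk2 [514.5 -75.9  45. ]
scene mk1 [ 627.8 -112.2   45. ]
scene hm [563.  74.  45.]
scene hm [676.1  36.4  45. ]
```

```bash
python3 - <<'E'
from h import *
s=read_state(); M=R.from_rotvec(s["orientation"]).as_matrix(); print(M.round(3))
print("tool y yaw",np.degrees(np.arctan2(M[1,1],M[0,1])),"z yaw",np.degrees(np.arctan2(M[1,2],M[0,2])))
d=np.array([572,-93.4,130])-s["tool_pos"]; print(d, M.T@d/10)
E
```

```text
[[-0.001  0.4    0.916]
 [-0.002  0.916 -0.4  ]
 [-1.    -0.002  0.   ]]
tool y yaw 66.40745060241599 z yaw -23.592538778542444
[ 311.97702924 -688.59362405 -100.33652275] [ 10.12754674 -50.59998115  56.14852929]
```

Emit:
servo_tool --pt "0 -1.5 1.7 0 0 0 8.5" --pt "0 -2.5 2.8 0 0 0 8.5" --pt "0 -2.8 3.1 0 0 0 8.5" --pt "0 -2.8 3.1 0 0 0 8.5" --pt "0 -2.8 3.1 0 0 0 8.5" --pt "0 -2.8 3.1 0 0 0 8.5" --pt "0 -2.8 3.1 0 0 0 8.5" --pt "0 -2.8 3.1 0 0 0 8.5" --pt "0 -2.8 3.1 0 0 0 8.5" --pt "0 -2.8 3.1 0 0 0 8.5" --pt "0 -2.8 3.1 0 0 0 8.5" --pt "0 -2.8 3.1 0 0 0 8.5" --pt "0 -2.8 3.1 0 0 0 8.5" --pt "0 -2.8 3.1 0 0 0 8.5" --pt "0 -2.8 3.1 0 0 0 8.5" --pt "0 -2.8 3.1 0 0 0 8.5" --pt "0 -2.8 3.1 0 0 0 8.5" --pt "0 -2.8 3.1 0 0 0 8.5" --pt "0 -1.8 2.0 0 0 0 8.5" --pt "0 0 0 0 0 0 8.5"

```text
clock: 2.1
tool_pos: [571.9, -97.9, 230.9]
orientation: [0.326, 1.545, -0.331]
force: [-0.3, -0.6, 0.2]
grip_width: 84.8
```

Emit:
servo_tool --pt "0 0 0 6 0 0 8.5" --pt "0 0 0 8 0 0 8.5" --pt "0 0 0 8 0 0 8.5" --pt "0 0 0 8 0 0 8.5" --pt "0 0 0 8 0 0 8.5" --pt "0 0 0 8 0 0 8.5" --pt "0 0 0 8 0 0 8.5" --pt "0 0 0 8 0 0 8.5" --pt "0 0 0 8 0 0 8.5" --pt "0 0 0 8 0 0 8.5" --pt "0 0 0 8 0 0 8.5" --pt "0 0 0 8 0 0 8.5" --pt "0 0 0 8 0 0 8.5" --pt "0 0 0 5 0 0 8.5" --pt "0 0 0 0 0 0 8.5" --pt "0 0 0 0 0 0 8.5"

```text
clock: 3.7
tool_pos: [571.5, -91.5, 231.1]
orientation: [1.707, 0.789, -1.707]
force: [-0.1, -0.3, -0.3]
grip_width: 85.0
```

```bash
cat >> h.py <<'E'
def st(target=None,yaw=None):
    s=read_state(); M=R.from_rotvec(s["orientation"]).as_matrix()
    y=np.degrees(np.arctan2(M[1,1],M[0,1]))
    print("t",round(s["clock"],2),"pos",s["tool_pos"].round(1),"yaw",y.round(1),"xdir",M[:,0].round(3),"F",s["force"].round(1),"T",s["wrist_torque"].round(2),"w",round(s["grip_width"],1),"q",s["joints"].round(2))
    if target is not None: print("tool delta cm",(M.T@(np.array(target)-s["tool_pos"])/10).round(2))
    if yaw is not None: print("turn",round(y-yaw,1))
E
python3 - <<'E'
from h import *
st([572,-93.4,130],-41)
E
```

```text
t 3.7 pos [571.5 -91.5 231.1] yaw -40.4 xdir [-0.001  0.001 -1.   ] F [-0.1 -0.3 -0.3] T [0.04 0.01 0.01] w 85.0 q [-0.55  0.2   0.76  1.66 -0.14  1.34 -0.47]
tool delta cm [10.11  0.16  0.11]
turn 0.6
```

Emit:
servo_tool --pt "2 0.1 0.1 0.6 0 0 8.5" --pt "3 0.06 0 0 0 0 8.5" --pt "3 0 0 0 0 0 8.5" --pt "3 0 0 0 0 0 8.5" --pt "2 0 0 0 0 0 8.5" --pt "0 0 0 0 0 0 4" --pt "0 0 0 0 0 0 4" --pt "0 0 0 0 0 0 4" --pt "0 0 0 0 0 0 4"

```text
clock: 4.6
tool_pos: [573.4, -94.4, 102.8]
orientation: [1.718, 0.778, -1.713]
force: [-0.7, 0.5, 0.2]
grip_width: 40.1
```

```bash
python3 - <<'E'
from h import *
st([572,-93.4,69.5],-41)
im=camera("scene")[:,:,::-1]; cv2.imwrite("pics/s1.png",cv2.resize(im[120:320,100:400],None,fx=2.6,fy=2.6))
E
```

```text
t 4.6 pos [573.4 -94.4 102.8] yaw -41.2 xdir [ 0.003  0.    -1.   ] F [-0.7  0.5  0.2] T [ 0.04 -0.01  0.02] w 40.1 q [-0.5   0.33  0.73  1.8  -0.24  1.1  -0.4 ]
tool delta cm [ 3.33 -0.18  0.02]
turn -0.2
```

View pics/s1.png

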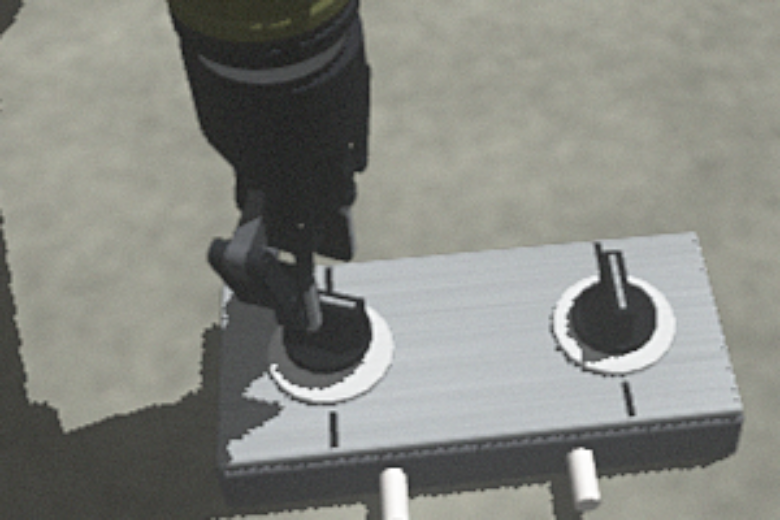

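Fingers straddle the wing: the near finger is in front of it at crop (312,315) and the far one is behind. I'll descend and close.

Emit:
servo_tool --pt "1.2 -0.1 0 0 0 0 4" --pt "1.2 -0.05 0 0 0 0 4" --pt "0.9 0 0 0 0 0 4" --pt "0 0 0 0 0 0 4" --pt "0 0 0 0 0 0 4"

```text
clock: 5.15
tool_pos: [570.9, -93.5, 67.8]
orientation: [1.715, 0.779, -1.717]
force: [0.2, 0.9, 0.6]
grip_width: 40.0
```

```bash
python3 - <<'E'
from h import *
st([572,-93.4,69.5],-41)
E
```

```text
t 5.15 pos [570.9 -93.5  67.8] yaw -41.2 xdir [-0.001 -0.    -1.   ] F [0.2 0.9 0.6] T [ 0.06 -0.04  0.03] w 40.0 q [-0.48  0.37  0.71  1.84 -0.28  1.04 -0.38]
tool delta cm [-0.17  0.08 -0.08]
turn -0.2
```

Emit:
servo_tool --pt "-0.2 0.06 -0.06 0 0 0 4" --pt "0 0 0 0 0 0 0.5" --pt "0 0 0 0 0 0 0.5" --pt "0 0 0 0 0 0 0.5" --pt "0 0 0 0 0 0 0.5" --pt "0 0 0 0 0 0 0.5" --pt "0 0 0 0 0 0 0.5"

```text
clock: 5.85
tool_pos: [572.5, -93.5, 70.8]
orientation: [1.717, 0.778, -1.715]
force: [0.5, -0.7, 3.2]
grip_width: 11.1
```

```bash
python3 - <<'E'
from h import *
st([572,-93.4,69.5],-41)
im=camera("scene")[:,:,::-1]; cv2.imwrite("pics/s2.png",cv2.resize(im[120:320,100:400],None,fx=2.6,fy=2.6))
E
```

```text
t 5.85 pos [572.5 -93.5  70.8] yaw -41.2 xdir [ 0.001 -0.    -1.   ] F [ 0.5 -0.7  3.2] T [-0.07 -0.1   0.08] w 11.1 q [-0.48  0.37  0.71  1.83 -0.28  1.04 -0.38]
tool delta cm [ 0.13 -0.05  0.03]
turn -0.2
```

View pics/s2.png

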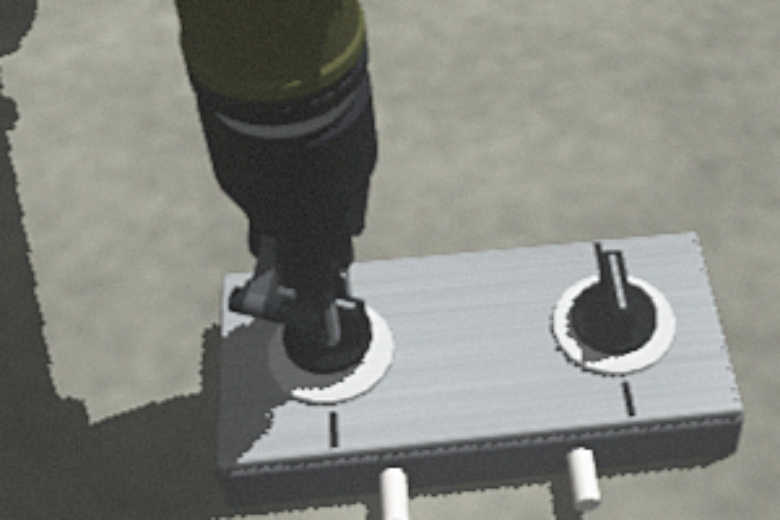

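The opening is 11 mm, so the wing is gripped. I'll turn clockwise in two halves.

Emit:
servo_tool --pt "0 0 0 2 0 0 0.5" --pt "0 0 0 4 0 0 0.5" --pt "0 0 0 5 0 0 0.5" --pt "0 0 0 5 0 0 0.5" --pt "0 0 0 5 0 0 0.5" --pt "0 0 0 5 0 0 0.5" --pt "0 0 0 5 0 0 0.5" --pt "0 0 0 3 0 0 0.5" --pt "0 0 0 0 0 0 0.5"

```text
clock: 6.8
tool_pos: [572.7, -93.7, 70.7]
orientation: [2.085, 0.269, -2.082]
force: [1.1, -0.8, 3.3]
grip_width: 10.7
```

```bash
python3 - <<'E'
from h import *
st([572,-93.4,69.5],-108)
E
```

```text
t 6.8 pos [572.7 -93.7  70.7] yaw -75.2 xdir [ 0.001 -0.001 -1.   ] F [ 1.1 -0.8  3.3] T [-0.25 -0.34 -0.08] w 10.7 q [-0.57  0.4   0.83  1.83 -0.34  1.05 -0.93]
tool delta cm [ 0.12 -0.05  0.06]
turn 32.8
```

Emit:
servo_tool --pt "0 0 0 3 0 0 0.5" --pt "0 0 0 5 0 0 0.5" --pt "0 0 0 5 0 0 0.5" --pt "0 0 0 5 0 0 0.5" --pt "0 0 0 5 0 0 0.5" --pt "0 0 0 5 0 0 0.5" --pt "0 0 0 3 0 0 0.5" --pt "0 0 0 2 0 0 0.5" --pt "0 0 0 0 0 0 0.5" --pt "0 0 0 0 0 0 0.5"

```text
clock: 7.8
tool_pos: [572.6, -93.9, 70.6]
orientation: [-2.052, 0.328, 2.049]
force: [2.5, -2.5, 2.7]
grip_width: 10.6
```

```bash
python3 - <<'E'
from h import *
st([572,-93.4,69.5],-108)
im=camera("scene")[:,:,::-1]; cv2.imwrite("pics/s3.png",cv2.resize(im[120:320,100:400],None,fx=2.6,fy=2.6))
im=camera("top")[:,:,::-1]; cv2.imwrite("pics/t3.png",cv2.resize(im[130:290,240:480],None,fx=3.2,fy=3.2))
E
```

```text
t 7.8 pos [572.6 -93.9  70.6] yaw -108.1 xdir [ 0.001 -0.001 -1.   ] F [ 2.5 -2.5  2.7] T [-0.55 -0.53 -0.01] w 10.6 q [-0.66  0.44  0.95  1.84 -0.41  1.07 -1.44]
tool delta cm [ 0.11 -0.03  0.08]
turn -0.1
```

View pics/s3.png

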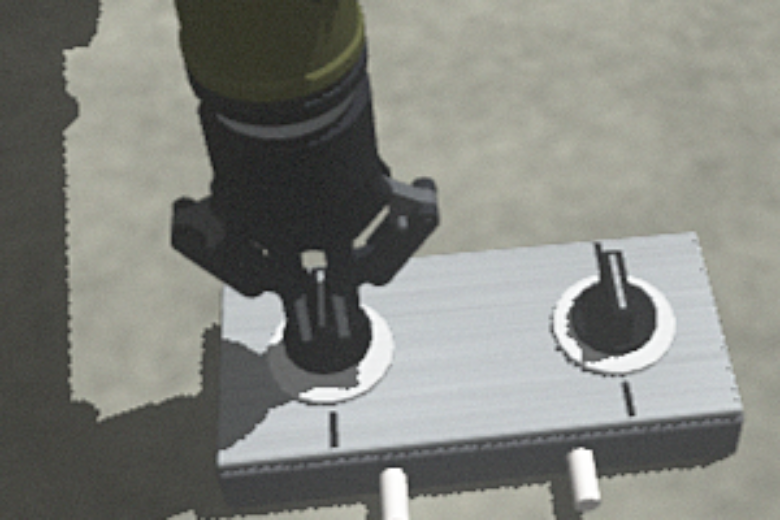

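View pics/t3.png

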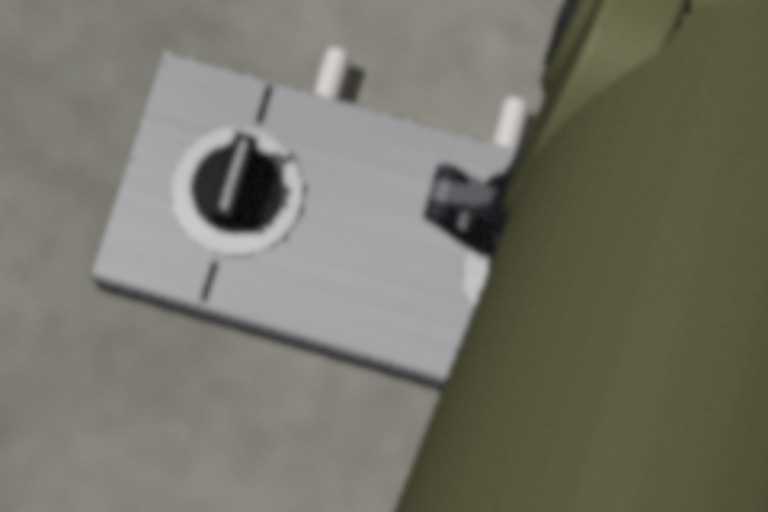

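The wing, with its light line at crop (320,270)–(322,325), now stands in line with the lower mark at (334,430). Now I'll press.

Emit:
servo_tool --pt "0.15 0 0 0 0 0 0.5" --pt "0.15 0 0 0 0 0 0.5" --pt "0.15 0 0 0 0 0 0.5" --pt "0.15 0 0 0 0 0 0.5" --pt "0.15 0 0 0 0 0 0.5" --pt "0.1 0 0 0 0 0 0.5" --pt "0 0 0 0 0 0 0.5"

```text
clock: 8.6
tool_pos: [572.6, -93.9, 62.0]
orientation: [-2.052, 0.329, 2.049]
force: [3.7, -4.2, 3.5]
grip_width: 10.9
```

```bash
python3 - <<'E'
from h import *
st([572,-93.4,61],-108)
E
```

```text
t 8.6 pos [572.6 -93.9  62. ] yaw -108.2 xdir [ 0.001 -0.001 -1.   ] F [ 3.7 -4.2  3.5] T [-0.85 -0.83 -0.  ] w 10.9 q [-0.65  0.45  0.94  1.84 -0.42  1.06 -1.43]
tool delta cm [ 0.1  -0.03  0.07]
turn -0.2
```

Emit:
servo_tool --pt "0.1 0 0 0 0 0 0.5" --pt "0.1 0 0 0 0 0 0.5" --pt "0 0 0 0 0 0 0.5"

```text
clock: 8.9
tool_pos: [572.8, -93.9, 61.8]
orientation: [-2.051, 0.327, 2.048]
force: [-1.6, -2.4, 16.9]
grip_width: 10.8
```

```bash
python3 - <<'E'
from h import *
st([572,-93.4,61],-108)
E
```

```text
t 8.9 pos [572.8 -93.9  61.8] yaw -108.2 xdir [ 0.001  0.001 -1.   ] F [-1.6 -2.4 16.9] T [-0.54  0.27  0.07] w 10.8 q [-0.65  0.46  0.94  1.84 -0.42  1.06 -1.43]
tool delta cm [ 0.08 -0.02  0.09]
turn -0.2
```

Force rose to 17 N with no further motion, so it is at the hard stop. I'll release while still lightly pressing, then lift.

Emit:
servo_tool --pt "0 0 0 0 0 0 4.5" --pt "0 0 0 0 0 0 4.5" --pt "0 0 0 0 0 0 4.5" --pt "0 0 0 0 0 0 4.5" --pt "-1 0 0 0 0 0 4.5" --pt "-2 0 0 0 0 0 4.5" --pt "-3 0 0 0 0 0 4.5" --pt "-3 0 0 0 0 0 4.5" --pt "-3 0 0 0 0 0 4.5" --pt "-3 0 0 0 0 0 4.5" --pt "0 4 0 0 0 0 4.5" --pt "0 4 0 0 0 0 4.5" --pt "0 4 0 0 0 0 4.5" --pt "0 4 0 0 0 0 4.5" --pt "0 4 0 0 0 0 4.5" --pt "0 4 0 0 0 0 4.5" --pt "0 0 0 0 0 0 4.5" --pt "0 0 0 0 0 0 4.5"

```text
clock: 10.7
tool_pos: [496.2, -322.7, 210.3]
orientation: [-2.048, 0.332, 2.047]
force: [0.5, 0.7, -0.6]
grip_width: 44.7
```

```bash
python3 - <<'E'
from h import *
st()
im=camera("scene")[:,:,::-1]; cv2.imwrite("pics/s4.png",cv2.resize(im[205:305,180:390],None,fx=3.8,fy=3.8,interpolation=cv2.INTER_CUBIC))
im=camera("top")[:,:,::-1]; cv2.imwrite("pics/t4.png",cv2.resize(im[165:250,280:450],None,fx=4.6,fy=4.6,interpolation=cv2.INTER_CUBIC))
E
```

```text
t 10.7 pos [ 496.2 -322.7  210.3] yaw -108.4 xdir [ 0.  0. -1.] F [ 0.5  0.7 -0.6] T [ 0.02 -0.02 -0.03] w 44.7 q [-0.35  0.34  1.1   1.66 -0.31  1.33 -1.1 ]
```

View pics/s4.png

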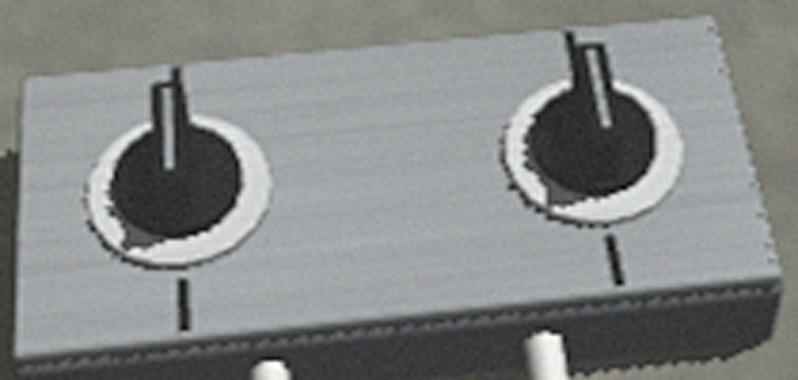

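View pics/t4.png

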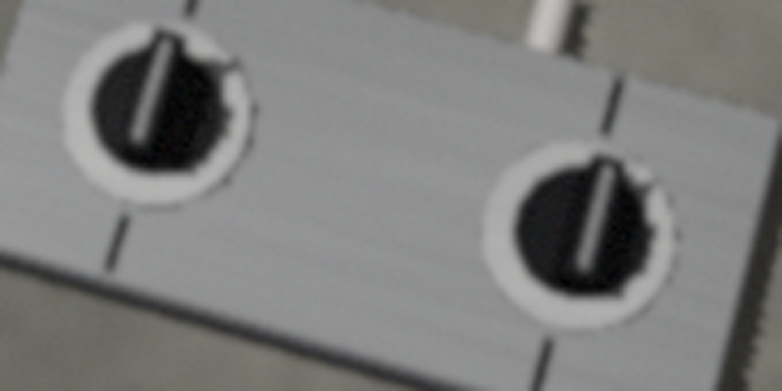

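```bash
python3 - <<'E'
from h import *
T=lambda x,y:((x+.5)/4.6-.5+280,(y+.5)/4.6-.5+165)
S=lambda x,y:((x+.5)/3.8-.5+180,(y+.5)/3.8-.5+205)
P=[tri(T(*a),S(*b)) for a,b in(((607,168),(169,168)),((584,270),(168,88)))]
print(P); 
for n,a,b in(("top",T(607,168),T(584,270)),("scene",S(169,168),S(168,88)),):
    d=plane(n,a,85)-plane(n,b,85);print(n,np.degrees(np.arctan2(d[1],d[0])))
for n,a,b in(("hometop",T(165,42),T(138,142)),("homescene",S(606,126),S(590,50))):
    d=plane(n[4:],a,85)-plane(n[4:],b,85);print(n,np.degrees(np.arctan2(d[1],d[0])))
E
```

```text
[(array([588.4868656 , -98.75046291,  85.60068831]), np.float64(1.6913486398537754)), (array([554.26778904, -88.0275667 ,  85.93393284]), np.float64(0.12261719782233713))]
top -15.877855029668583
scene -18.801382965747838
hometop -15.943330279043662
homescene -18.029406840084988
```

```bash
python3 -c "
from cell import *
print(finish_job())"
```

```text
the job is handed in; nothing more can be done
None
```

The open stud is turned, pressed home and released, and the job is handed in. I gripped it by its wing, turned it about 67° clockwise to the black marks and pressed it down about 9 mm. There it met its hard stop at about 17 N. I let go, lifted clear and moved the arm away, at 10.7 s on the robot's clock.

- **Height:** the wing top now measures about 85.8 mm above the ledge, against 96.4 mm before. The home stud measures about 85.5 mm.
- **Angle:** the wing is parallel to the home stud's wing to 0.1° in the top view and 0.8° in the scene view. The two views differ from each other by 2–3° on both studs, which fits the pixel and calibration error.
- **Clearance:** the home stud looks unchanged in both views. The gripper is about 240 mm from the stud and reads nearly zero force.

No check failed. The drop measured 8.8 mm at the tool and 10.6 mm in the images, against 9 mm nominal; both are within measuring error.

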